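Shake the amber bottle on the leaning bottle shaker

ROBOT

A 6-joint arm with a two-finger parallel gripper is mounted at the origin on the work surface. World frame = base frame: x ahead of the robot, y to its left, z up, the work surface at z = 0. Lengths are in m, angles in rad, forces in N, time in s.
With the tool pointing down it reaches from about 0.4 to 0.825 m from the base axis. Payload 7 kg.
Tool frame: the origin (TCP) lies on the centre line of the jaws, within the pads' length; the fingertips stand 22 mm ahead of it and the grasp point (between the pads) lies 3 mm ahead of it; z points along the fingers, y is the line along which they close (so a half turn about z gives the same grasp; the last joint's range is limited). The gripper opens to 88 mm and grips with 3 to 60 N. Pads are 19 mm wide; open, the fingers measure 130 mm over their backs; the gripper's body (78 mm by 193 mm) begins 47 mm behind the grasp point.
Start: joints at [-0.919, 0.359, 0.012, 0, -1.224, -0.288], TCP at [0.24, -0.631, 0.249] pointing down, gripper open.
Joint ranges: [-3.07, 3.07], [-1.43, 2.12], [-1.02, 1.25], [-3.03, 1.67], [-3.05, -0], [-3.03, 3.03]. Speed limits (rad/s): [2.39, 2.39, 3.01, 3.14, 3.14, 3.14].

INTERFACE

Orientations are given as [roll, pitch, yaw] about the fixed x, y, z axes, in that order (R = Rz(yaw) Ry(pitch) Rx(roll)).
In Python, from station import arm gives the robot as it stands.
- The arm moves only by the tool arm_command, never from a script. Its argument "series" is one flat list of numbers, 7 for each row, row after row: the turn, a rotation vector about the tool's x, y, z each as a share of 90 degrees, from -1 to 1, then the shift along the tool's x, y, z each as a share of 0.1 m, from -1 to 1, then the opening, from 0 (shut) to 1 (fully open). A call has 1 to 8 rows; each row is the pose to reach, as a shift and turn from the pose commanded when the call began, along the tool's axes at that moment; what a row does not reach only later rows make up. A row lasts 1/8 s, in which the tool goes at most 62.5 mm and 10.7 degrees, less where a joint would pass 70% of its speed; a pose out of reach is approached as far as the arm can. A call with a number of a shift or a turn outside -1 to 1 is refused whole. A call with a gripper value outside its range is refused whole. The fingers move at their own pace and stop on an object; "force" is the grip in N (left out, the last holds). Time passes only in rows, so rows that repeat a pose let the fingers close. It gives the time, the measured TCP pose, the force, the opening and the grip force at its end, in the units of the state.
- arm.get_state(): the state, without advancing time (a new reading comes with each control period).
- arm.grab_frame(name): name is "scene" or "side" or "wrist"; returns the picture (384x512x3 uint8, blue, green, red); there is no depth.
- arm.camera_model(name): a dict with "fovy" (degrees; the focal length in pixels is half the picture's height over the tangent of half this angle, whatever the lens; pixels are square), "cx", "cy" (the principal point, pixels), "pose" (4x4, takes a point from camera to world coordinates). Camera axes: x right, y down, z forward; pixel columns grow to the right and rows downward; lengths in m; the calibration is good to about 2 mm. A picture is of the moment at which its call begins: read the wrist's pose just before it. camera_model takes no time and is no camera call; for the wrist camera it gives the pose at the moment of the call.
- arm.job_done(): hands the job in; it is judged then, once.
The state is a dict: "t": time; "q": joint angles; "qd": joint speeds; "joint_efforts": joint torques, N m; "eef_pos": TCP position; "ee_rot": TCP orientation; "force": force on the tool from outside, world axes, zero at the start; "moment": the same for the moment, N m; "width": finger opening in m; "gripper_force": force on a finger pad.
Only numpy, scipy, OpenCV 4.12 (cv2) and the standard library are available. Lean on these libraries where they do the work, as an engineer would, in place of code of your own. Each camera call takes 0.05 s, during which the arm holds its last target. There are 200 camera calls.

TASK

Mix the amber bottle on the bottle shaker: hold it with its base square and centred on the leaning pad, press it down along the pad's slope until the pad is fully down and keep it there for two seconds, pushing gently, not much harder than the spring needs. Then stand the bottle upright in the black tray, set down and not dropped, and leave everything else where it is.

Things in the scene. Friction and masses are not known exactly. Their poses are not given: they have to be found in the camera images.
- amber: amber glass bottle standing upright: a straight round body 50 mm across up to 104 mm above its base, then a black twist cap 30 mm across; 130 mm tall in all, about 0.25 kg. Origin at the centre of its base, z up along it to the cap
- shaker: bottle shaker, fixed: white base box 160 x 130 x 52 mm and a short white drum (92 mm across) leaning 25 degrees from vertical towards the shaker's front (its own -x). Out of the drum comes a steel neck 60 mm across, on it a round black sprung pad with an orange edge, 72 mm across. Origin under the centre of the box
- drum_mouth (a point): centre of the drum's mouth, fixed. Its z axis is the line along which the pad moves, pointing out (up and towards the shaker's front); the pad's flat face is square to it and centred on it. The neck is set by hand for other bottles and then stays put, so the unpressed face stands anywhere from 36 to 60 mm out from this point: find it by feel or sight
- pad (a joint): travel of the sprung pad: 0 = up, grows as it is pressed along the leaning axis into the shaker, 0.016 (16 mm) = fully down on its hard stop. The spring starts at 4 N and needs 12 N at the stop
- tray: black silicone tray, fixed: 130 mm (x) x 180 mm (y) outside, 12 mm high, rim and floor 4 mm thick, empty. Origin under its centre
- green: the other capped bottle, green glass, same shape and size as the amber one; origin under its centre
- dish: white ceramic ring dish, round, 100 mm wide, 22 mm high; origin under its centre
- clipper: aluminium nail clipper, 80 mm long along its x, lying flat; origin under its centre
- jar: white cream jar with a brass lid, 64 mm wide, 50 mm high; origin under its centre
- perfume: round clear-glass perfume bottle with a brass twist cap, 84 mm wide, 96 mm high; origin under its centre
- brush: wooden hairbrush, 200 mm long, lying bristles down along its x, handle to -x; origin where handle and head meet, at the table
- tumbler: blue ceramic tumbler, 76 mm wide, 100 mm high; origin under its centre
Mind the look-alikes: they are no part of the job. There is more than one size of the amber; the one meant has the size given above.

How it is judged:
By the outcome, as a careful person would: the job done as asked, in the order asked, and still so for the second after the job is handed in, with the robot touching nothing.
It also fails if it takes over 58 s, if anything falls off the work surface, if the arm or the gripper's body presses on something with over 40 N, if the wrist force passes 120 N, or if a joint passes its speed limit or range.

## Working session

There is one attempt and no reset: what is moved stays moved. The work goes in short steps, Python scripts to look and compute and a tool call to move; the robot and the scene stay as the last step left them, time stands still between calls to the robot, and variables do not carry over. Pictures are saved under pics/ and viewed, at most 10 in all, crops included, and the job is handed in when it is done.

Besides the shell and the picture viewer there is one more tool, called after "Emit:" by a JSON object that holds its "method" and its "body", one argument or row to a line. arm_command: Moves the arm, as the interface text tells. Its arguments: {"type":"object","properties":{"series":{"type":"array"},"force":{"type":"number"}},"required":["series"]}

```bash
mkdir -p pics; ls; python3 - <<'E'
from station import arm
import cv2, numpy as np
s=arm.get_state(); print(s['t'],s['eef_pos'],s['ee_rot'],s['width'])
for n in ['scene','side','wrist']:
    m=arm.camera_model(n); print(n,m['fovy'],m['cx'],m['cy'],np.round(m['pose'],4).tolist(),m.keys())
    cv2.imwrite(f'pics/{n}0.png',arm.grab_frame(n))
a=cv2.imread('pics/scene0.png');b=cv2.imread('pics/side0.png')
E
```

```text
pics
0.0 [ 0.23999673 -0.63041201  0.24764452] [ 3.13998222e+00 -1.51248691e-04 -2.77790187e+00] 0.0876777491992991
scene 44.193625681734424 252.3147299226046 192.66327080651513 [[0.7323, 0.4127, -0.5417, 1.248], [0.6809, -0.4506, 0.5773, -0.6872], [-0.0058, -0.7916, -0.611, 0.8369], [0.0, 0.0, 0.0, 1.0]] dict_keys(['fovy', 'cx', 'cy', 'pose'])
side 50.058217664250826 262.80864886864975 195.37472298358324 [[0.7406, -0.3398, 0.5797, -0.0156], [-0.6719, -0.3736, 0.6395, -0.6135], [-0.0008, -0.8631, -0.505, 0.5942], [0.0, 0.0, 0.0, 1.0]] dict_keys(['fovy', 'cx', 'cy', 'pose'])
wrist 65.31022659042205 254.53123000056272 188.51373130746387 [[-0.3571, 0.8964, 0.2625, 0.1681], [0.9341, 0.3422, 0.102, -0.6578], [0.0016, 0.2816, -0.9595, 0.3844], [0.0, 0.0, 0.0, 1.0]] dict_keys(['fovy', 'cx', 'cy', 'pose'])
```

View pics/scene0.png

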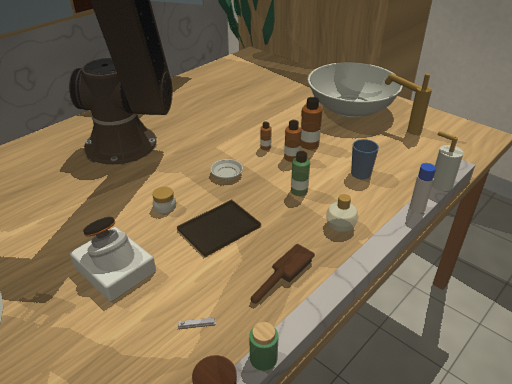

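View pics/side0.png

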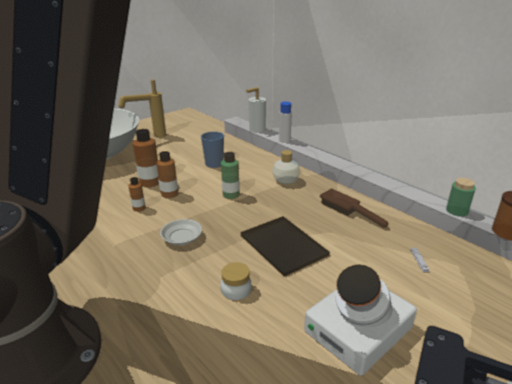

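```bash
python3 - <<'E'
import cv2, numpy as np
a=cv2.imread('pics/scene0.png');b=cv2.imread('pics/side0.png')
def crop(im,x,y,w,h,k):
    c=cv2.resize(im[y:y+h,x:x+w],None,fx=k,fy=k,interpolation=cv2.INTER_CUBIC)
    for i in range(0,w,10):
        cv2.line(c,(i*k,0),(i*k,4 if (x+i)%50 else 12),(255,255,255),1)
        if (x+i)%20==0: cv2.putText(c,str(x+i),(i*k,22),0,.35,(255,255,255),1)
    for j in range(0,h,10):
        cv2.line(c,(0,j*k),(4,j*k),(255,255,255),1)
        if (y+j)%20==0: cv2.putText(c,str(y+j),(6,j*k+4),0,.35,(255,255,255),1)
    return c
cv2.imwrite('pics/A.png',np.hstack([crop(a,250,90,80,120,5),crop(b,120,120,80,120,5)]))
cv2.imwrite('pics/B.png',np.hstack([crop(a,60,200,100,100,4),crop(b,300,260,100,100,4)]))
E
```

```text
(no output)
```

View pics/A.png

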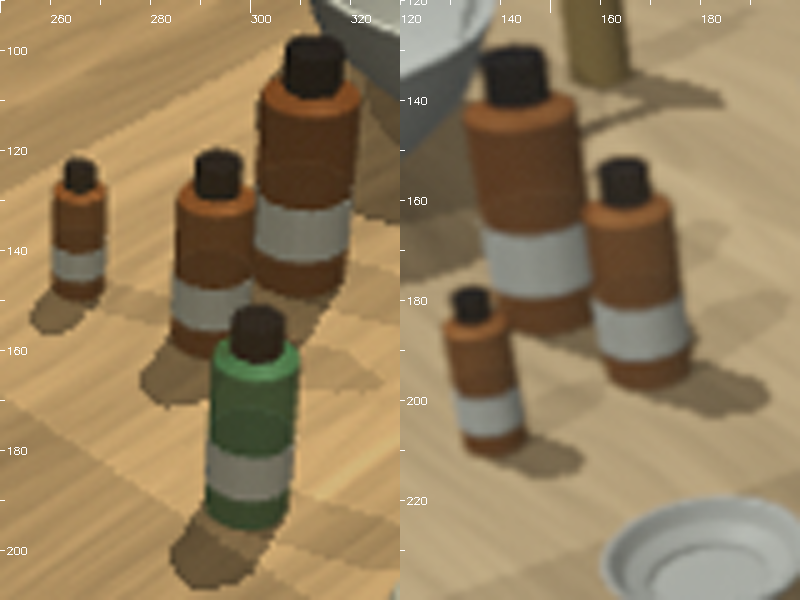

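View pics/B.png

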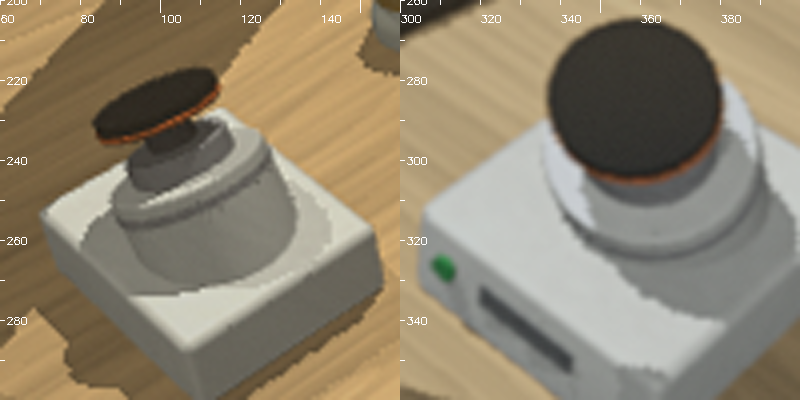

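```bash
cat > h.py <<'E'
import numpy as np, cv2
from scipy.optimize import least_squares
from scipy.spatial.transform import Rotation as R
C={'scene':(44.193625681734424,252.3147,192.6633,[[0.7323,0.4127,-0.5417,1.248],[0.6809,-0.4506,0.5773,-0.6872],[-0.0058,-0.7916,-0.611,0.8369],[0,0,0,1]]),
'side':(50.058217664250826,262.8086,195.3747,[[0.7406,-0.3398,0.5797,-0.0156],[-0.6719,-0.3736,0.6395,-0.6135],[-0.0008,-0.8631,-0.505,0.5942],[0,0,0,1]])}
def cam(m): return (m['fovy'],m['cx'],m['cy'],m['pose'])
def proj(c,P):
    f,cx,cy,T=C[c] if isinstance(c,str) else c
    T=np.array(T); f=192/np.tan(np.radians(f)/2)
    p=(np.atleast_2d(P)-T[:3,3])@T[:3,:3]
    return np.c_[cx+f*p[:,0]/p[:,2],cy+f*p[:,1]/p[:,2]]
def tri(obs,x0=(.5,-.2,.05)):
    r=least_squares(lambda x:np.concatenate([proj(c,x)[0]-u for c,u in obs]),x0)
    return r.x,np.abs(r.fun).max()
E
python3 - <<'E'
from h import *
def pr(n,o):
    x,e=tri(o); print(n,np.round(x,4),round(e,2)); return x
pr('captop',[('scene',(293.9,122.2)),('side',(164.8,153.8))])
pr('base',[('scene',(292.2,156.8)),('side',(169,193))])
pr('greencap',[('scene',(301.5,154)),('side',(230,156.5))])
pr('bigcap',[('scene',(313,100)),('side',(143,133))])
pr('smallcap',[('scene',(266,123)),('side',(134,179))])
pad=pr('pad',[('scene',(98.8,225.8)),('side',(358.8,285))])
S=[(.08,-.065),(.08,.065),(-.08,.065),(-.08,-.065)]
obs=[('scene',(70,253.7)),('scene',(106.3,287.5)),('scene',(154.5,258)),('side',(305.5,313.7)),('side',(367,355))]
best=[]
for y0 in np.arange(-3,3.2,.4):
    def f(p):
        Q=np.array([[p[0]+np.cos(p[2])*a-np.sin(p[2])*b,p[1]+np.sin(p[2])*a+np.cos(p[2])*b,.052] for a,b in S])
        out=[]
        for c,u in obs:
            d=proj(c,Q)-u; out+=list(d[np.argmin((d**2).sum(1))])
        return np.array(out)
    r=least_squares(f,(pad[0],pad[1],y0)); best.append((r.cost,r.x,r.fun))
best.sort(key=lambda b:b[0])
for b in best[:3]: print(round(b[0],2),np.round(b[1],4))
print(np.round(best[0][2],1))
for b in best[:1]:
    q=b[1]; d=pad[:2]-q[:2]; c,s=np.cos(q[2]),np.sin(q[2]); print('pad in shaker',c*d[0]+s*d[1],-s*d[0]+c*d[1])
for i,(a,b) in enumerate(zip([(179,227),(234,203),(260,222),(204,251)],[(327,247),(285,271),(241,240),(284,219)])): pass
T1=[(179,227),(234,203),(260,222),(204,251)];T2=[(241,240),(284,219),(327,247),(285,271)]
for a in T1:
  for b in T2:
    x,e=tri([('scene',a),('side',b)])
    if e<3 and abs(x[2]-.01)<.02: print('tray',np.round(x,4),round(e,2))
for n,o in dict(dish=[('scene',(226,167)),('side',(182,233))],jar=[('scene',(163,194)),('side',(235,273))]).items(): pr(n,o)
E
```

```text
captop [0.4741 0.3244 0.1272] 0.23
base [0.473  0.3273 0.0017] 0.28
greencap [0.6003 0.2004 0.1245] 1.04
bigcap [0.4674 0.4246 0.1606] 0.58
smallcap [0.3713 0.3132 0.0905] 0.15
pad [ 0.4444 -0.3408  0.1244] 0.55
9.65 [ 0.4716 -0.3407  0.0069]
9.65 [ 0.4716 -0.3407 -3.1347]
9.65 [ 0.4716 -0.3407  3.1485]
[-2.1 -0.5  0.8  1.2  0.5 -1.4 -0.1 -2.8  0.2  1.6]
pad in shaker -0.027145833588693935 0.00013508132091435559
tray [ 0.4741 -0.1437  0.0107] 0.04
tray [0.6188 0.0091 0.0089] 1.73
tray [ 0.5935 -0.161   0.0199] 1.34
dish [0.3822 0.1172 0.0198] 1.59
jar [ 0.3681 -0.107   0.0435] 0.06
```

The scene and side views show the medium amber bottle (scene cap top about 294,122; side about 165,154) between the big one and the small one. The shaker pad is centred at scene (99,226) and side (359,285). I'll turn the tool and go over the shaker for a closer look.

Emit:
{"method": "arm_command", "body": {
  "series": [0, 0, -0.768, 0, 0, -1, 1, 0, 0, -0.768, 0, 0, -1, 1, 0, 0, -0.768, 0, 0, -1, 1, 0, 0, -0.768, 0, 0, -1, 1, 0, 0, -0.768, 0, 0, -1, 1, 0, 0, -0.768, 0, 0, -1, 1, 0, 0, -0.768, 0, 0, -1, 1]
}}

```text
t: 1.02
eef_pos: [0.2402, -0.6307, 0.3482]
ee_rot: [3.141, 0.001, -1.567]
force: [-0.1, -0.4, 0.6]
width: 0.0875
gripper_force: 0.0
```

Emit:
{"method": "arm_command", "body": {
  "series": [0, 0, 0, -0.97, -0.6, -0.2, 1, 0, 0, 0, -0.97, -0.6, -0.2, 1]
}}

```text
t: 1.27
eef_pos: [0.3005, -0.5327, 0.3681]
ee_rot: [3.141, 0.001, -1.573]
force: [1.2, 0.5, 0.3]
width: 0.0875
gripper_force: 0.0
```

Emit:
{"method": "arm_command", "body": {
  "series": [0, 0, 0, -0.97, -0.6, -0.2, 1, 0, 0, 0, -0.97, -0.6, -0.2, 1]
}}

```text
t: 1.52
eef_pos: [0.361, -0.4351, 0.3889]
ee_rot: [-3.141, 0.0, -1.571]
force: [0.9, 0.5, 0.5]
width: 0.0877
gripper_force: 0.0
```

Emit:
{"method": "arm_command", "body": {
  "series": [0, 0, 0, -0.97, -0.6, -0.2, 1, 0, 0, 0, -0.97, -0.6, -0.2, 1, 0, 0, 0, -0.97, -0.6, -0.2, 1]
}}

```text
t: 1.9
eef_pos: [0.422, -0.3374, 0.4094]
ee_rot: [-3.14, -0.0, -1.567]
force: [-0.6, -0.7, -0.1]
width: 0.0876
gripper_force: 0.0
```

```bash
python3 - <<'E'
from station import arm
import cv2, numpy as np, pickle
m=arm.camera_model('wrist'); f=arm.grab_frame('wrist'); cv2.imwrite('pics/w1.png',f); pickle.dump(m,open('w1.pkl','wb'))
print(np.round(m['pose'],4).tolist())
k=cv2.resize(f,(800,600),interpolation=cv2.INTER_CUBIC); cv2.imwrite('pics/w1b.png',k)
E
```

```text
[[-1.0, -0.0057, 0.0007, 0.4211], [-0.0053, 0.9596, 0.2813, -0.4134], [-0.0022, 0.2813, -0.9596, 0.546], [0.0, 0.0, 0.0, 1.0]]
```

View pics/w1b.png

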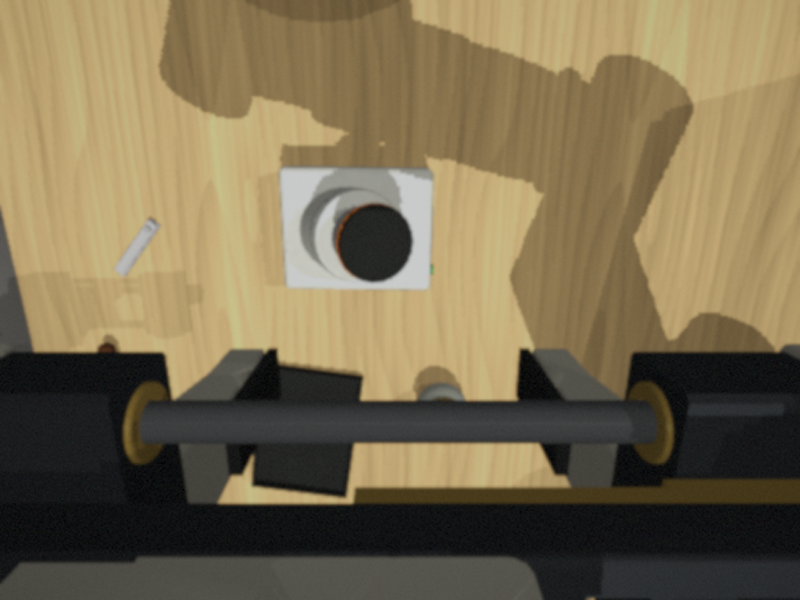

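The wrist view (800x600) shows the shaker box corners at about (281,168), (432,168), (431,289) and (287,289), with the pad centre at (374,242). The tray corners are at (278,366), (362,377), (346,496) and (253,486).

```bash
python3 - <<'E'
from h import *; import pickle
W=cam(pickle.load(open('w1.pkl','rb'))); k=1.5625
p=lambda u,v:((u+.5)/k-.5,(v+.5)/k-.5)
def pr(n,o):
    x,e=tri(o); print(n,np.round(x,4),round(e,2)); return x
pad=pr('pad',[('scene',(98.8,225.8)),('side',(358.8,285)),(W,p(374,242.5))])
S=[(.08,-.065),(.08,.065),(-.08,.065),(-.08,-.065)]
def fit(obs,S,h,x0):
    def f(q):
        Q=np.array([[q[0]+np.cos(q[2])*a-np.sin(q[2])*b,q[1]+np.sin(q[2])*a+np.cos(q[2])*b,h] for a,b in S])
        return np.concatenate([proj(c,Q[i])[0]-u for c,i,u in obs])
    r=least_squares(f,x0,loss='soft_l1'); return np.round(r.x,4),np.round(r.fun,1)
ow=[(W,0,p(281,168)),(W,3,p(432,168)),(W,2,p(431,289)),(W,1,p(287,289))]
print(fit(ow,S,.052,(.47,-.34,0)))
ob=ow+[('scene',3,(70,253.7)),('scene',0,(106.3,287.5)),('scene',1,(154.5,258)),('side',2,(305.5,313.7)),('side',3,(367,355))]
print(fit(ob,S,.052,(.47,-.34,0)))
T=[(.065,-.09),(.065,.09),(-.065,.09),(-.065,-.09)]
tw=[(W,0,p(278,366)),(W,3,p(362,377)),(W,2,p(346,496)),(W,1,p(253,486))]
print('tray',fit(tw,T,.012,(.54,-.08,-.2)))
for a in tw: pass
to=tw+[('scene',2,(234,203)),('scene',3,(179,227)),('scene',1,(260,222)),('scene',0,(204,251)),('side',3,(285,271)),('side',2,(241,240)),('side',1,(284,219)),('side',0,(327,247))]
print('tray',fit(to,T,.012,(.54,-.08,-.2)))
for n,o in dict(jar=[('scene',(163,194)),('side',(235,273))]).items(): pr(n,o)
E
```

```text
pad [ 0.4439 -0.3401  0.1244] 0.86
(array([ 0.4646, -0.3388,  0.0054]), array([-2.2, -0.5,  1.7, -0.5,  0.6,  0.7, -0.6,  0.7]))
(array([ 0.4669, -0.3398,  0.0164]), array([-4.1, -0.5, -0.2, -1.7, -0.3, -0.3, -1.5,  0.6, -2.9, -1.4,  0.4,
       -0.2, -0.3, -2.9, -2.3, -1.3, -1.5,  3. ]))
tray (array([ 0.5407, -0.0676, -0.1304]), array([-11.9,  -0.8,   0.8,   0.4,   1.3,   0.6,  -0.4,  -0.1]))
tray (array([ 0.5429, -0.0675, -0.1322]), array([-12.9,  -0.8,  -0.3,   0.5,   0.2,   0.6,  -1.5,  -0.1,  -3.6,
        -4.3,  -3.2,  -0.9,   0.3,   0.2,   0.3,   2.3,  -1. ,   2.2,
        -1.8,  -7.6,  -2. ,  -3.2,   2.6,   4.4]))
jar [ 0.3681 -0.107   0.0435] 0.06
```

Emit:
{"method": "arm_command", "body": {
  "series": [0, 0, 0, -1, -0.1, 0, 1, 0, 0, 0, -1, -0.1, 0, 1]
}}

```text
t: 2.2
eef_pos: [0.4297, -0.2395, 0.408]
ee_rot: [3.141, 0.0, -1.573]
force: [1.3, 0.5, -0.3]
width: 0.0878
gripper_force: 0.0
```

Emit:
{"method": "arm_command", "body": {
  "series": [0, 0, 0, -1, -0.1, 0, 1, 0, 0, 0, -1, -0.1, 0, 1]
}}

```text
t: 2.45
eef_pos: [0.44, -0.139, 0.4083]
ee_rot: [3.141, 0.0, -1.572]
force: [0.7, 0.0, -0.7]
width: 0.0873
gripper_force: 0.0
```

Emit:
{"method": "arm_command", "body": {
  "series": [0, 0, 0, -1, -0.1, 0, 1, 0, 0, 0, -1, -0.1, 0, 1]
}}

```text
t: 2.7
eef_pos: [0.4503, -0.039, 0.4083]
ee_rot: [3.141, 0.0, -1.572]
force: [0.8, -0.8, -0.3]
width: 0.088
gripper_force: 0.0
```

Emit:
{"method": "arm_command", "body": {
  "series": [0, 0, 0, -1, -0.1, 0, 1, 0, 0, 0, -1, -0.1, 0, 1]
}}

```text
t: 2.95
eef_pos: [0.4606, 0.0612, 0.4081]
ee_rot: [3.141, -0.0, -1.572]
force: [0.6, 0.1, 0.1]
width: 0.0875
gripper_force: 0.0
```

Emit:
{"method": "arm_command", "body": {
  "series": [0, 0, 0, -1, -0.1, 0, 1, 0, 0, 0, -1, -0.1, 0, 1]
}}

```text
t: 3.2
eef_pos: [0.4709, 0.1612, 0.4079]
ee_rot: [3.141, -0.001, -1.572]
force: [1.1, -0.0, -0.2]
width: 0.0874
gripper_force: 0.0
```

Emit:
{"method": "arm_command", "body": {
  "series": [0, 0, 0, -1, -0.01, 0.6, 1, 0, 0, 0, -1, -0.01, 0.6, 1, 0, 0, 0, -1, -0.01, 0.6, 1]
}}

```text
t: 3.58
eef_pos: [0.4712, 0.2609, 0.3447]
ee_rot: [3.137, -0.004, -1.57]
force: [-0.5, -1.1, -0.1]
width: 0.0878
gripper_force: 0.0
```

```bash
python3 - <<'E'
from station import arm
import cv2, numpy as np, pickle
s=arm.get_state(); print(s['t'],s['eef_pos'],s['ee_rot'],s['q'])
m=arm.camera_model('wrist'); f=arm.grab_frame('wrist'); cv2.imwrite('pics/w2.png',f); pickle.dump(m,open('w2.pkl','wb'))
cv2.imwrite('pics/w2b.png',cv2.resize(f,(800,600),interpolation=cv2.INTER_CUBIC))
E
```

```text
3.575 [0.47120634 0.2608505  0.34469959] [ 3.13670782 -0.00436585 -1.57038906] [ 8.69051753e-01  8.73043238e-02 -1.23929940e-01 -9.29043622e-04
 -1.36605019e+00 -8.68463303e-01]
```

View pics/w2b.png

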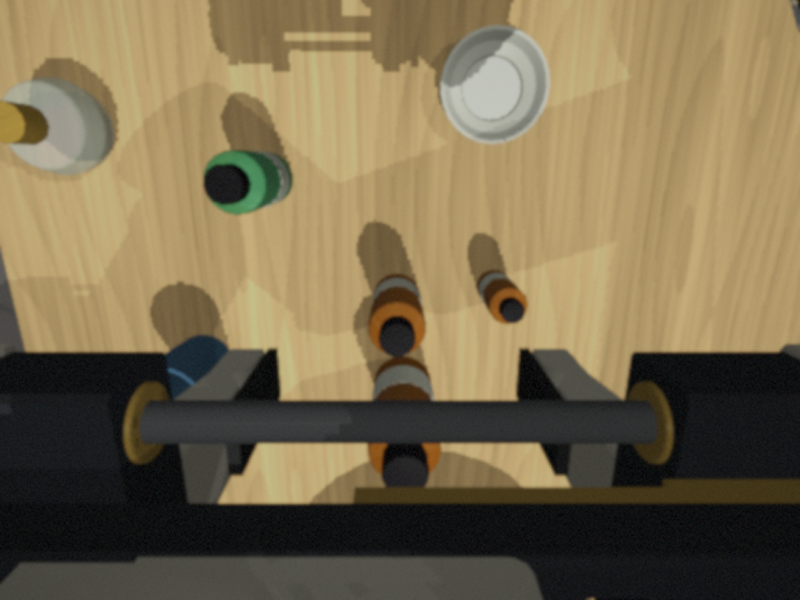

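The wrist view shows the medium amber's cap at (398,336), straight ahead. The big one is behind it at (406,465) and the small one at (512,310).

```bash
python3 - <<'E'
from h import *; import pickle
W=cam(pickle.load(open('w2.pkl','rb'))); k=1.5625
p=lambda u,v:((u+.5)/k-.5,(v+.5)/k-.5)
def pr(n,o):
    x,e=tri(o); print(n,np.round(x,4),round(e,2)); return x
pr('cap',[('scene',(293.9,122.2)),('side',(164.8,153.8)),(W,p(398,336))])
pr('big',[('scene',(313,100)),('side',(143,133)),(W,p(406,465))])
pr('small',[('scene',(266,123)),('side',(134,179)),(W,p(512,310))])
r=least_squares(lambda x:proj(W,[x[0],x[1],.13])[0]-p(398,336),(.47,.32)); print('at .13',r.x)
r=least_squares(lambda x:proj(W,[x[0],x[1],.104])[0]-p(397,325),(.47,.32)); print('shoulder at .104',r.x)
E
```

```text
cap [0.4703 0.3224 0.1276] 1.43
big [0.4638 0.4198 0.161 ] 1.98
small [0.3697 0.3119 0.0914] 0.71
at .13 [0.46915873 0.32125446]
shoulder at .104 [0.46990077 0.32125012]
```

Emit:
{"method": "arm_command", "body": {
  "series": [0, 0, 0, -0.61, 0.01, 0.8, 1, 0, 0, 0, -0.61, 0.01, 0.8, 1, 0, 0, 0, -0.61, 0.01, 0.8, 1, 0, 0, 0, -0.61, 0.01, 0.8, 1]
}}

```text
t: 4.12
eef_pos: [0.4718, 0.3201, 0.27]
ee_rot: [-3.14, 0.001, -1.572]
force: [-0.1, -0.4, -0.2]
width: 0.0875
gripper_force: 0.0
```

Emit:
{"method": "arm_command", "body": {
  "series": [0, 0, 0, 0, 0, 0.5, 1, 0, 0, 0, 0, 0, 0.8, 1, 0, 0, 0, 0, 0, 0.8, 1, 0, 0, 0, 0, 0, 0.8, 1]
}}

```text
t: 4.62
eef_pos: [0.472, 0.3213, 0.1911]
ee_rot: [-3.139, 0.002, -1.572]
force: [0.1, 0.3, 1.0]
width: 0.0872
gripper_force: 0.0
```

Emit:
{"method": "arm_command", "body": {
  "series": [0, 0, 0, -0.01, 0.02, 0.3, 1, 0, 0, 0, -0.01, 0.02, 0.6, 1, 0, 0, 0, -0.01, 0.02, 0.9, 1, 0, 0, 0, -0.01, 0.02, 0.98, 1, 0, 0, 0, -0.01, 0.02, 0.98, 1]
}}

```text
t: 5.25
eef_pos: [0.4695, 0.3226, 0.0918]
ee_rot: [-3.14, 0.001, -1.571]
force: [-0.1, 0.1, 0.7]
width: 0.0877
gripper_force: 0.0
```

Emit:
{"method": "arm_command", "body": {
  "series": [0, 0, 0, 0, 0, 0, 0.3, 0, 0, 0, 0, 0, 0, 0.3, 0, 0, 0, 0, 0, 0, 0.3, 0, 0, 0, 0, 0, 0, 0.3, 0, 0, 0, 0, 0, 0, 0.3, 0, 0, 0, 0, 0, 0, 0.3],
  "force": 40
}}

```text
t: 6.0
eef_pos: [0.4689, 0.3222, 0.0908]
ee_rot: [-3.141, 0.0, -1.571]
force: [0.6, 0.4, 2.3]
width: 0.0492
gripper_force: 39.9
```

Emit:
{"method": "arm_command", "body": {
  "series": [0, 0, 0, 0, 0, -0.2, 0.3, 0, 0, 0, 0, 0, -0.6, 0.3, 0, 0, 0, 0, 0, -1, 0.3, 0, 0, 0, 0, 0, -1, 0.3]
}}

```text
t: 6.5
eef_pos: [0.4698, 0.3232, 0.1935]
ee_rot: [-3.138, 0.004, -1.571]
force: [-0.7, 0.1, -1.8]
width: 0.0497
gripper_force: 39.9
```

Emit:
{"method": "arm_command", "body": {
  "series": [0, 0, 0, 0, 0, -0.5, 0.3, 0, 0, 0, 0, 0, -1, 0.3, 0, 0, 0, 0, 0, -1, 0.3, 0, 0, 0, 0, 0, -1, 0.3]
}}

```text
t: 7.0
eef_pos: [0.4679, 0.3216, 0.2888]
ee_rot: [3.139, -0.001, -1.572]
force: [0.5, 0.1, -3.0]
width: 0.0495
gripper_force: 39.9
```

```bash
python3 - <<'E'
from station import arm
import cv2, numpy as np
for i in range(3):
    s=arm.get_state(); print(s['t'],np.round(s['eef_pos'],4),np.round(s['force'],2),np.round(s['moment'],3),s['width'],s['gripper_force'])
f=arm.grab_frame('side'); cv2.imwrite('pics/s2.png',f)
g=arm.grab_frame('scene')
cv2.imwrite('pics/s2b.png',np.hstack([cv2.resize(f[30:230,60:260],(400,400)),cv2.resize(g[20:220,200:400],(400,400))]))
E
```

```text
7.0 [0.4679 0.3216 0.2888] [ 0.51  0.15 -2.98] [-0.051  0.168 -0.036] 0.04950871393854696 39.85171567182988
7.0 [0.4679 0.3216 0.2888] [ 0.51  0.15 -2.98] [-0.051  0.168 -0.036] 0.04950871393854696 39.85171567182988
7.0 [0.4679 0.3216 0.2888] [ 0.51  0.15 -2.98] [-0.051  0.168 -0.036] 0.04950871393854696 39.85171567182988
```

View pics/s2b.png

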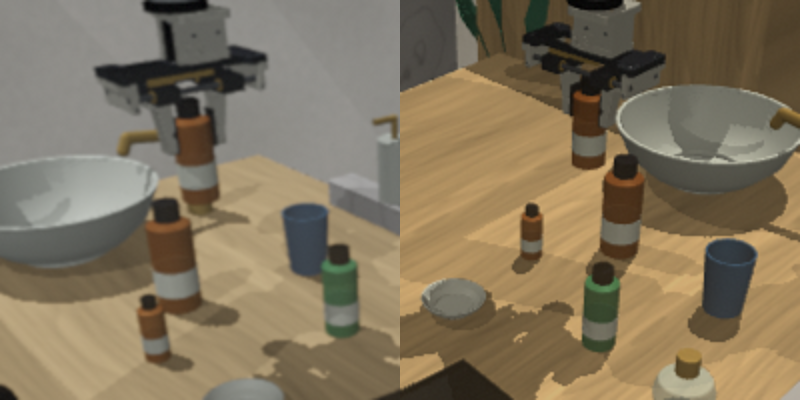

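Both views show the bottle held straight and the others undisturbed. Now I carry it to the shaker.

Emit:
{"method": "arm_command", "body": {
  "series": [0, 0, 0, 0.4, 0.05, 0, 0.3, 0, 0, 0, 1, 0.13, 0, 0.3, 0, 0, 0, 1, 0.13, 0, 0.3]
}}

```text
t: 7.48
eef_pos: [0.4544, 0.2187, 0.2895]
ee_rot: [3.14, -0.002, -1.574]
force: [1.0, 0.8, -2.4]
width: 0.049
gripper_force: 39.9
```

Emit:
{"method": "arm_command", "body": {
  "series": [0, 0, 0, 0.5, 0.06, 0, 0.3, 0, 0, 0, 1, 0.13, 0, 0.3]
}}

```text
t: 7.72
eef_pos: [0.4421, 0.1212, 0.2892]
ee_rot: [3.14, -0.001, -1.57]
force: [0.9, -0.9, -2.0]
width: 0.0492
gripper_force: 39.9
```

Emit:
{"method": "arm_command", "body": {
  "series": [0, 0, 0, 0.5, 0.06, 0, 0.3, 0, 0, 0, 1, 0.13, 0, 0.3]
}}

```text
t: 7.98
eef_pos: [0.429, 0.0209, 0.2896]
ee_rot: [3.14, -0.001, -1.571]
force: [1.3, -0.6, -1.8]
width: 0.0491
gripper_force: 39.9
```

Emit:
{"method": "arm_command", "body": {
  "series": [0, 0, 0, 0.5, 0.06, 0, 0.3, 0, 0, 0, 1, 0.13, 0, 0.3]
}}

```text
t: 8.22
eef_pos: [0.416, -0.0791, 0.2897]
ee_rot: [3.14, -0.0, -1.571]
force: [0.9, 0.1, -1.3]
width: 0.0495
gripper_force: 39.9
```

Emit:
{"method": "arm_command", "body": {
  "series": [0, 0, 0, 0.5, 0.06, 0, 0.3, 0, 0, 0, 1, 0.13, 0, 0.3]
}}

```text
t: 8.48
eef_pos: [0.403, -0.1792, 0.2897]
ee_rot: [3.14, 0.0, -1.571]
force: [1.6, 0.2, -3.3]
width: 0.0493
gripper_force: 39.9
```

Emit:
{"method": "arm_command", "body": {
  "series": [0.06, 0, 0, 0.5, 0.06, 0, 0.3, 0.16, 0, 0, 1, 0.13, 0, 0.3, 0.278, 0, 0, 1, 0.13, 0, 0.3, 0.278, 0, 0, 1, 0.13, 0, 0.3, 0.278, 0, 0, 1, 0.13, 0, 0.3]
}}

```text
t: 9.1
eef_pos: [0.3902, -0.278, 0.2901]
ee_rot: [-2.707, 0.0, -1.572]
force: [0.0, -0.2, -2.0]
width: 0.0494
gripper_force: 39.9
```

```bash
cat > pad.py <<'E'
from station import arm
from h import *
s=arm.get_state(); Rm=R.from_euler('xyz',s['ee_rot']).as_matrix(); p=s['eef_pos']
a=np.array([-np.sin(np.radians(25)),0,np.cos(np.radians(25))]); F=np.array([.4439,-.3401,.1244])
rel=p-F; ax=rel@a
print('t',s['t'],'pos',np.round(p,4),'rot',np.round(s['ee_rot'],4),'tilt err deg',np.degrees(np.arccos(np.clip(-Rm[:,2]@a,-1,1))))
print('base above pad along axis',ax-.091,'lateral fix in tool (m)',np.round(Rm.T@(-(rel-ax*a)),4))
print('rot fix rotvec shares',np.round(Rm.T@(np.cross(-Rm[:,2],a))/np.radians(90),4))
print('F along a',s['force']@a,np.round(s['force'],2))
E
python3 pad.py
```

```text
t 9.1 pos [ 0.3902 -0.278   0.2901] rot [-2.7071e+00  2.0000e-04 -1.5716e+00] tilt err deg 0.10684451152319033
base above pad along axis 0.08191658183725858 lateral fix in tool (m) [0.0622 0.0213 0.    ]
rot fix rotvec shares [ 0.0012 -0.0001  0.    ]
F along a -1.8278363191975753 [ 0.04 -0.15 -2.  ]
```

Next I centre the bottle over the pad and come to about 40 mm above it along the axis.

Emit:
{"method": "arm_command", "body": {
  "series": [0, 0, 0, 0.62, 0.21, 0, 0.3, 0, 0, 0, 0.62, 0.21, 0, 0.3, 0, 0, 0, 0.62, 0.21, 0.4, 0.3, 0, 0, 0, 0.62, 0.21, 0.4, 0.3, 0, 0, 0, 0.62, 0.21, 0.4, 0.3]
}}

```text
t: 9.72
eef_pos: [0.3891, -0.3395, 0.2457]
ee_rot: [-2.706, -0.0, -1.569]
force: [0.1, -0.5, -0.9]
width: 0.0494
gripper_force: 39.9
```

```bash
python3 pad.py; python3 - <<'E'
from station import arm
import cv2, numpy as np
f=arm.grab_frame('side'); g=arm.grab_frame('scene'); cv2.imwrite('pics/s3.png',f); cv2.imwrite('pics/g3.png',g)
cv2.imwrite('pics/s3b.png',np.hstack([cv2.resize(f[200:350,290:430],(400,428),interpolation=2),cv2.resize(g[150:300,50:190],(400,428),interpolation=2)]))
E
```

```text
t 9.725 pos [ 0.3891 -0.3395  0.2457] rot [-2.7062e+00 -1.0000e-04 -1.5694e+00] tilt err deg 0.06130713436275922
base above pad along axis 0.04208340351193324 lateral fix in tool (m) [0.0006 0.0016 0.    ]
rot fix rotvec shares [0.0006 0.0003 0.    ]
F along a -0.8536256677317112 [ 0.13 -0.53 -0.88]
```

View pics/s3b.png

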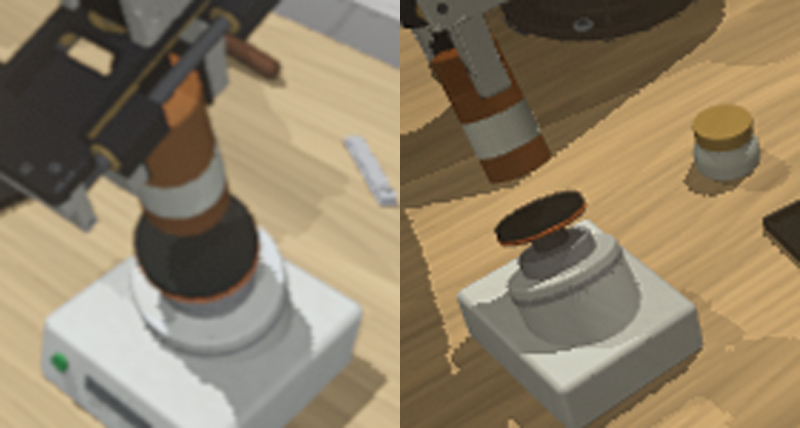

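Emit:
{"method": "arm_command", "body": {
  "series": [0, 0, 0, 0.01, 0.02, 0.15, 0.3, 0, 0, 0, 0.01, 0.02, 0.3, 0.3, 0, 0, 0, 0.01, 0.02, 0.3, 0.3, 0, 0, 0, 0.01, 0.02, 0.3, 0.3]
}}

```text
t: 10.32
eef_pos: [0.3991, -0.341, 0.2172]
ee_rot: [-2.705, 0.0, -1.571]
force: [0.3, -0.2, -1.9]
width: 0.0495
gripper_force: 39.9
```

```bash
python3 pad.py
```

```text
t 10.325 pos [ 0.3991 -0.341   0.2172] rot [-2.7055  0.     -1.5713] tilt err deg 0.015053005399268316
base above pad along axis 0.012062131258991804 lateral fix in tool (m) [-0.0009 -0.0013 -0.    ]
rot fix rotvec shares [ 0.0001 -0.0001  0.    ]
F along a -1.8323554605006909 [ 0.26 -0.24 -1.9 ]
```

Emit:
{"method": "arm_command", "body": {
  "series": [0, 0, 0, 0, 0, 0.03, 0.3, 0, 0, 0, 0, 0, 0.06, 0.3, 0, 0, 0, 0, 0, 0.06, 0.3]
}}

```text
t: 10.7
eef_pos: [0.4016, -0.3409, 0.2118]
ee_rot: [-2.705, 0.0, -1.571]
force: [0.1, 0.4, -2.2]
width: 0.0493
gripper_force: 39.9
```

```bash
python3 pad.py
```

```text
t 10.7 pos [ 0.4016 -0.3409  0.2118] rot [-2.7051e+00  1.0000e-04 -1.5714e+00] tilt err deg 0.01291012374349962
base above pad along axis 0.006086294511610801 lateral fix in tool (m) [-0.0008 -0.0014  0.    ]
rot fix rotvec shares [-0.0001 -0.0001  0.    ]
F along a -2.0672239459150235 [ 0.1   0.37 -2.24]
```

Emit:
{"method": "arm_command", "body": {
  "series": [0, 0, 0, 0, 0, 0.02, 0.3, 0, 0, 0, 0, 0, 0.04, 0.3, 0, 0, 0, 0, 0, 0.04, 0.3]
}}

```text
t: 11.08
eef_pos: [0.4034, -0.341, 0.2085]
ee_rot: [-2.705, -0.0, -1.571]
force: [-3.0, 0.1, 2.2]
width: 0.0492
gripper_force: 39.9
```

```bash
python3 pad.py
```

```text
t 11.075 pos [ 0.4034 -0.341   0.2085] rot [-2.7048e+00 -3.0000e-04 -1.5714e+00] tilt err deg 0.03946865868191662
base above pad along axis 0.0023488442431377904 lateral fix in tool (m) [-0.0009 -0.0012  0.    ]
rot fix rotvec shares [-0.0003 -0.0003  0.    ]
F along a 3.230504813638872 [-2.96  0.13  2.18]
```

```bash
python3 - <<'E'
from h import *; import pickle
W=cam(pickle.load(open('w1.pkl','rb')))
pts=[]
for n,c,x,y,w,h in [('scene0','scene',78,210,42,32),('side0','side',330,258,60,52),('w1','w',208,125,62,60)]:
    im=cv2.imread(f'pics/{n}.png')[y:y+h,x:x+w]; k=8
    im=cv2.resize(im,None,fx=k,fy=k,interpolation=cv2.INTER_CUBIC); g=im.max(2)
    m=(g<68).astype(np.uint8)
    if n=='scene0': m=cv2.morphologyEx(m,cv2.MORPH_OPEN,np.ones((5*k,9),np.uint8)[:5*k//2])
    cs,_=cv2.findContours(m,cv2.RETR_EXTERNAL,cv2.CHAIN_APPROX_NONE); ct=max(cs,key=cv2.contourArea)
    ct=cv2.convexHull(ct)
    e=cv2.fitEllipse(ct); print(n,np.round((np.array(e[0])+.5)/k-.5+[x,y],2),np.round(np.array(e[1])/k,1),round(e[2]))
    pts.append((W if c=='w' else c,((np.array(e[0])+.5)/k-.5+[x,y]),np.array(e[1])/k))
a=np.array([-np.sin(np.radians(25)),0,np.cos(np.radians(25))]); u=np.array([np.cos(np.radians(25)),0,np.sin(np.radians(25))]); v=np.array([0,1,0])
t=np.linspace(0,2*np.pi,60)[:-1]
def disc(c,F,r=.036):
    q=proj(c,F+r*(np.outer(np.cos(t),u)+np.outer(np.sin(t),v))); return cv2.fitEllipse(q.astype(np.float32))
def f(F,sel): return np.concatenate([np.array(disc(c,F)[0])-o for c,o,_ in [pts[i] for i in sel]])
for sel in [(0,1,2),(0,1),(1,2),(0,2)]:
    r=least_squares(lambda F:f(F,sel),(.444,-.34,.126),diff_step=1e-3); print(sel,np.round(r.x,4),np.round(r.fun,2))
for c,_,s in pts: print('predicted axes',np.round(disc(c,r.x)[1],1),'seen',np.round(s,1))
E
```

```text
scene0 [ 98.1  225.53] [11.2 34. ] 66
side0 [358.28 284.57] [39.3 42.4] 88
w1 [239.47 154.81] [45.8 48.7] 15
(0, 1, 2) [ 0.4424 -0.3397  0.1264] [-0.08 -0.28 -0.54  0.07 -0.41 -0.39]
(0, 1) [ 0.4433 -0.3401  0.1263] [-0.01  0.02 -0.01 -0.01]
(1, 2) [ 0.442  -0.3399  0.1273] [-0.5  -0.18 -0.19 -0.43]
(0, 2) [ 0.4418 -0.3391  0.1251] [ 0.15 -0.08  0.03 -0.11]
predicted axes [ 8.6 33.4] seen [11.2 34. ]
predicted axes [39.3 44.4] seen [39.3 42.4]
predicted axes [46.5 51. ] seen [45.8 48.7]
```

Emit:
{"method": "arm_command", "body": {
  "series": [0, 0, 0, 0, 0, -0.05, 0.3, 0, 0, 0, -0.01, -0.01, -0.05, 0.3, 0, 0, 0, -0.01, -0.01, -0.05, 0.3]
}}

```text
t: 11.45
eef_pos: [0.4022, -0.3397, 0.2132]
ee_rot: [-2.705, 0.0, -1.571]
force: [-0.4, 0.5, -2.1]
width: 0.0492
gripper_force: 39.9
```

Emit:
{"method": "arm_command", "body": {
  "series": [0, 0, 0, 0, 0, 0.03, 0.3, 0, 0, 0, 0, 0, 0.06, 0.3, 0, 0, 0, 0, 0, 0.09, 0.3, 0, 0, 0, 0, 0, 0.12, 0.3, 0, 0, 0, 0, 0, 0.12, 0.3]
}}

```text
t: 12.08
eef_pos: [0.4074, -0.3401, 0.2025]
ee_rot: [-2.705, -0.0, -1.571]
force: [-4.3, 0.8, 5.5]
width: 0.0495
gripper_force: 39.9
```

```bash
python3 pad.py
```

```text
t 12.075 pos [ 0.4074 -0.3401  0.2025] rot [-2.7048e+00 -3.0000e-04 -1.5713e+00] tilt err deg 0.039795616800534575
base above pad along axis -0.004766339551172949 lateral fix in tool (m) [ 0.     -0.0001  0.    ]
rot fix rotvec shares [-0.0003 -0.0003  0.    ]
F along a 6.8294735855691595 [-4.3   0.79  5.53]
```

Emit:
{"method": "arm_command", "body": {
  "series": [0, 0, 0, 0, 0, 0.02, 0.3, 0, 0, 0, 0, 0, 0.04, 0.3, 0, 0, 0, 0, 0, 0.04, 0.3]
}}

```text
t: 12.45
eef_pos: [0.409, -0.3401, 0.1992]
ee_rot: [-2.705, -0.001, -1.571]
force: [-4.7, 1.5, 6.5]
width: 0.0492
gripper_force: 39.9
```

```bash
python3 pad.py
```

```text
t 12.45 pos [ 0.409  -0.3401  0.1992] rot [-2.7046e+00 -5.0000e-04 -1.5713e+00] tilt err deg 0.05383496769767468
base above pad along axis -0.008480568805052546 lateral fix in tool (m) [-0.     -0.0001  0.    ]
rot fix rotvec shares [-0.0004 -0.0004  0.    ]
F along a 7.877994445104184 [-4.73  1.52  6.49]
```

Emit:
{"method": "arm_command", "body": {
  "series": [0, 0, 0, 0, 0, 0.01, 0.3, 0, 0, 0, 0, 0, 0.02, 0.3, 0, 0, 0, 0, 0, 0.02, 0.3]
}}

```text
t: 12.82
eef_pos: [0.4097, -0.3402, 0.1975]
ee_rot: [-2.705, -0.001, -1.571]
force: [-5.0, 1.9, 7.0]
width: 0.0495
gripper_force: 39.9
```

```bash
python3 pad.py|grep along
```

```text
base above pad along axis -0.010301288926042318 lateral fix in tool (m) [-0.0001 -0.0001 -0.    ]
F along a 8.48683700080823 [-5.04  1.85  7.01]
```

Emit:
{"method": "arm_command", "body": {
  "series": [0, 0, 0, 0, 0, 0.01, 0.3, 0, 0, 0, 0, 0, 0.01, 0.3]
}}

```text
t: 13.08
eef_pos: [0.41, -0.3404, 0.1974]
ee_rot: [-2.704, -0.001, -1.571]
force: [-9.5, 1.7, 15.6]
width: 0.0493
gripper_force: 39.9
```

```bash
python3 pad.py|grep along
```

```text
base above pad along axis -0.01051695803351739 lateral fix in tool (m) [-0.0003  0.0001 -0.    ]
F along a 18.154817720847596 [-9.52  1.73 15.59]
```

Stop felt, so I ease off slightly.

Emit:
{"method": "arm_command", "body": {
  "series": [0, 0, 0, 0, 0, -0.004, 0.3, 0, 0, 0, 0, 0, -0.004, 0.3, 0, 0, 0, 0, 0, -0.004, 0.3]
}}

```text
t: 13.45
eef_pos: [0.4099, -0.3403, 0.1974]
ee_rot: [-2.704, -0.001, -1.571]
force: [-7.0, 1.4, 10.8]
width: 0.0491
gripper_force: 39.9
```

```bash
python3 pad.py|grep along
```

```text
base above pad along axis -0.010458539060217917 lateral fix in tool (m) [-0.0002  0.0001 -0.    ]
F along a 12.771467164994212 [-6.97  1.41 10.84]
```

Emit:
{"method": "arm_command", "body": {
  "series": [0, 0, 0, 0, 0, 0, 0.3, 0, 0, 0, 0, 0, 0, 0.3, 0, 0, 0, 0, 0, 0, 0.3, 0, 0, 0, 0, 0, 0, 0.3, 0, 0, 0, 0, 0, 0, 0.3, 0, 0, 0, 0, 0, 0, 0.3, 0, 0, 0, 0, 0, 0, 0.3, 0, 0, 0, 0, 0, 0, 0.3]
}}

```text
t: 14.45
eef_pos: [0.4099, -0.3403, 0.1974]
ee_rot: [-2.704, -0.001, -1.571]
force: [-6.7, 2.4, 11.3]
width: 0.049
gripper_force: 39.9
```

Emit:
{"method": "arm_command", "body": {
  "series": [0, 0, 0, 0, 0, 0, 0.3, 0, 0, 0, 0, 0, 0, 0.3, 0, 0, 0, 0, 0, 0, 0.3, 0, 0, 0, 0, 0, 0, 0.3, 0, 0, 0, 0, 0, 0, 0.3, 0, 0, 0, 0, 0, 0, 0.3, 0, 0, 0, 0, 0, 0, 0.3, 0, 0, 0, 0, 0, 0, 0.3]
}}

```text
t: 15.45
eef_pos: [0.4099, -0.3403, 0.1974]
ee_rot: [-2.704, -0.001, -1.571]
force: [-7.5, 1.8, 10.6]
width: 0.0494
gripper_force: 39.9
```

Emit:
{"method": "arm_command", "body": {
  "series": [0, 0, 0, 0, 0, 0, 0.3, 0, 0, 0, 0, 0, 0, 0.3, 0, 0, 0, 0, 0, 0, 0.3, 0, 0, 0, 0, 0, 0, 0.3, 0, 0, 0, 0, 0, 0, 0.3, 0, 0, 0, 0, 0, 0, 0.3]
}}

```text
t: 16.2
eef_pos: [0.4099, -0.3403, 0.1974]
ee_rot: [-2.704, -0.001, -1.571]
force: [-7.4, 1.7, 11.2]
width: 0.049
gripper_force: 39.9
```

```bash
python3 pad.py|grep along
```

```text
base above pad along axis -0.01045959948055053 lateral fix in tool (m) [-0.0002  0.0001 -0.    ]
F along a 13.274633398411996 [-7.43  1.7  11.18]
```

Emit:
{"method": "arm_command", "body": {
  "series": [0, 0, 0, 0, 0, -0.1, 0.3, 0, 0, 0, 0, 0, -0.3, 0.3, 0, 0, 0, 0, 0, -0.7, 0.3, 0, 0, 0, 0, 0, -1, 0.3, 0, 0, 0, 0, 0, -1, 0.3]
}}

```text
t: 16.82
eef_pos: [0.3679, -0.3404, 0.2891]
ee_rot: [-2.702, -0.002, -1.572]
force: [-0.2, -0.3, -1.5]
width: 0.0495
gripper_force: 39.9
```

Emit:
{"method": "arm_command", "body": {
  "series": [-0.08, 0, 0, 0, 0, 0, 0.3, -0.18, 0, 0, 0, 0, 0, 0.3, -0.278, 0, 0, 0, 0, 0, 0.3, -0.278, 0, 0, 0, 0, 0, 0.3, -0.278, 0, 0, 0, 0, 0, 0.3]
}}

```text
t: 17.45
eef_pos: [0.3678, -0.3393, 0.2854]
ee_rot: [3.141, 0.002, -1.571]
force: [0.0, 0.4, -2.3]
width: 0.0493
gripper_force: 39.9
```

Emit:
{"method": "arm_command", "body": {
  "series": [0, 0, 0, -0.4, -0.3, 0, 0.3, 0, 0, 0, -0.91, -0.58, 0, 0.3, 0, 0, 0, -0.91, -0.58, 0, 0.3]
}}

```text
t: 17.82
eef_pos: [0.4267, -0.2464, 0.287]
ee_rot: [-3.139, 0.001, -1.568]
force: [-1.6, 0.2, -1.4]
width: 0.0493
gripper_force: 39.9
```

Emit:
{"method": "arm_command", "body": {
  "series": [0, 0, 0, -0.45, -0.3, 0, 0.3, 0, 0, 0, -0.91, -0.58, 0, 0.3, 0, 0, 0, -0.91, -0.58, 0, 0.3]
}}

```text
t: 18.2
eef_pos: [0.4846, -0.1563, 0.2869]
ee_rot: [-3.14, 0.001, -1.569]
force: [0.0, -0.1, -2.1]
width: 0.0492
gripper_force: 39.9
```

Emit:
{"method": "arm_command", "body": {
  "series": [0, 0, 0, -0.45, -0.3, 0, 0.3, 0, 0, 0, -0.91, -0.58, 0, 0.3, 0, 0, 0, -0.91, -0.58, 0, 0.3, 0, 0, 0, -0.91, -0.58, 0, 0.3]
}}

```text
t: 18.7
eef_pos: [0.5411, -0.068, 0.2868]
ee_rot: [3.141, 0.0, -1.572]
force: [-0.0, 0.1, -2.1]
width: 0.0494
gripper_force: 39.9
```

```bash
python3 - <<'E'
from station import arm
import cv2, numpy as np
s=arm.get_state(); print(s['t'],s['eef_pos'],s['ee_rot'],s['force'])
f=arm.grab_frame('side'); g=arm.grab_frame('scene'); 
cv2.imwrite('pics/s4b.png',np.hstack([cv2.resize(f[100:400,180:430],None,fx=1.6,fy=1.6),cv2.resize(g[84:384,60:310],None,fx=1.6,fy=1.6)])[:600,:800])
E
```

```text
18.7 [ 0.54110002 -0.06797454  0.28684134] [ 3.14133269e+00  3.03865267e-04 -1.57198171e+00] [-2.79120421e-04  1.36178672e-01 -2.08936761e+00]Traceback (most recent call last):
  File "<stdin>", line 5, in <module>
    return _nx.concatenate(arrs, 1, dtype=dtype, casting=casting)
           ~~~~~~~~~~~~~~~^^^^^^^^^^^^^^^^^^^^^^^^^^^^^^^^^^^^^^^
ValueError: all the input array dimensions except for the concatenation axis must match exactly, but along dimension 0, the array at index 0 has size 454 and the array at index 1 has size 480
```

Emit:
{"method": "arm_command", "body": {
  "series": [0, 0, 0, 0, 0, 0.4, 0.3, 0, 0, 0, 0, 0, 0.8, 0.3, 0, 0, 0, 0, 0, 1, 0.3, 0, 0, 0, 0, 0, 1, 0.3]
}}

```text
t: 19.3
eef_pos: [0.5404, -0.0683, 0.1859]
ee_rot: [3.139, -0.0, -1.573]
force: [-0.8, 0.2, -2.5]
width: 0.0493
gripper_force: 39.9
```

Emit:
{"method": "arm_command", "body": {
  "series": [0, 0, 0, 0, 0, 0.3, 0.3, 0, 0, 0, 0, 0, 0.6, 0.3, 0, 0, 0, 0, 0, 0.75, 0.3, 0, 0, 0, 0, 0, 0.75, 0.3]
}}

```text
t: 19.8
eef_pos: [0.5418, -0.0674, 0.1122]
ee_rot: [3.141, -0.0, -1.572]
force: [-0.1, -0.2, -2.5]
width: 0.0491
gripper_force: 39.9
```

```bash
python3 - <<'E'
from station import arm
import cv2, numpy as np
s=arm.get_state(); print(s['t'],s['eef_pos'],s['ee_rot'],s['force'])
f=arm.grab_frame('side'); g=arm.grab_frame('scene'); 
cv2.imwrite('pics/s5b.png',np.hstack([cv2.resize(f[130:290,210:350],(400,457),interpolation=2),cv2.resize(g[120:280,150:290],(400,457),interpolation=2)]))
E
```

```text
19.8 [ 0.54179932 -0.0674196   0.11219445] [ 3.14099061e+00 -3.17837752e-04 -1.57180424e+00] [-0.14169702 -0.15659535 -2.47855779]
```

View pics/s5b.png

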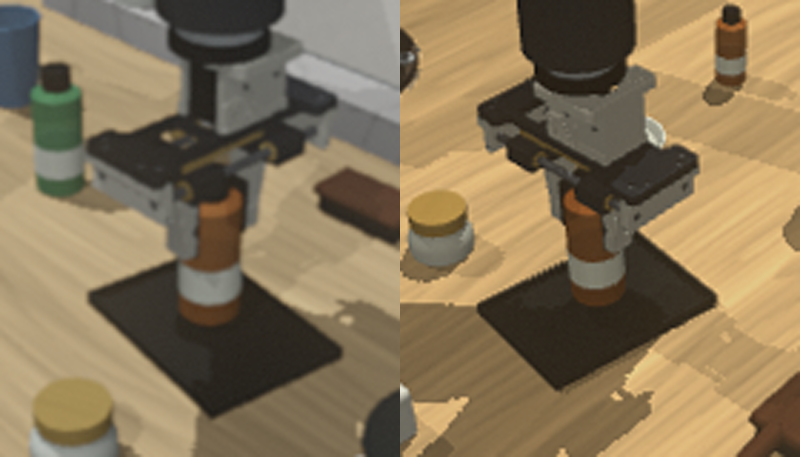

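The bottle hangs upright over the middle of the tray. Now I lower it slowly until it touches.

Emit:
{"method": "arm_command", "body": {
  "series": [0, 0, 0, 0, 0, 0.05, 0.3, 0, 0, 0, 0, 0, 0.1, 0.3, 0, 0, 0, 0, 0, 0.14, 0.3, 0, 0, 0, 0, 0, 0.14, 0.3, 0, 0, 0, 0, 0, 0.14, 0.3]
}}

```text
t: 20.52
eef_pos: [0.5419, -0.067, 0.0981]
ee_rot: [3.142, -0.0, -1.571]
force: [0.0, -0.8, -1.4]
width: 0.0495
gripper_force: 39.9
```

Emit:
{"method": "arm_command", "body": {
  "series": [0, 0, 0, 0, 0, 0.01, 0.3, 0, 0, 0, 0, 0, 0.02, 0.3, 0, 0, 0, 0, 0, 0.02, 0.3]
}}

```text
t: 20.9
eef_pos: [0.5418, -0.067, 0.096]
ee_rot: [3.142, -0.0, -1.571]
force: [-0.6, 0.1, -1.6]
width: 0.0492
gripper_force: 39.9
```

Emit:
{"method": "arm_command", "body": {
  "series": [0, 0, 0, 0, 0, 0.005, 0.3, 0, 0, 0, 0, 0, 0.01, 0.3, 0, 0, 0, 0, 0, 0.01, 0.3]
}}

```text
t: 21.28
eef_pos: [0.5418, -0.067, 0.095]
ee_rot: [3.141, 0.0, -1.571]
force: [0.8, 0.9, -2.6]
width: 0.0493
gripper_force: 39.9
```

Emit:
{"method": "arm_command", "body": {
  "series": [0, 0, 0, 0, 0, 0.005, 0.3, 0, 0, 0, 0, 0, 0.008, 0.3, 0, 0, 0, 0, 0, 0.008, 0.3]
}}

```text
t: 21.65
eef_pos: [0.542, -0.067, 0.0946]
ee_rot: [-3.141, -0.0, -1.571]
force: [-1.5, -0.1, 3.7]
width: 0.0493
gripper_force: 39.9
```

Emit:
{"method": "arm_command", "body": {
  "series": [0, 0, 0, 0, 0, 0, 0.7, 0, 0, 0, 0, 0, 0, 0.9, 0, 0, 0, 0, 0, 0, 1, 0, 0, 0, 0, 0, 0, 1, 0, 0, 0, 0, 0, 0, 1, 0, 0, 0, 0, 0, 0, 1]
}}

```text
t: 22.4
eef_pos: [0.5419, -0.067, 0.0942]
ee_rot: [3.142, -0.0, -1.571]
force: [0.7, 0.9, 0.4]
width: 0.0873
gripper_force: 0.0
```

Emit:
{"method": "arm_command", "body": {
  "series": [0, 0, 0, 0, 0, -0.3, 1, 0, 0, 0, 0, 0, -0.6, 1, 0, 0, 0, 0, 0, -1, 1, 0, 0, 0, 0, 0, -1, 1]
}}

```text
t: 22.9
eef_pos: [0.5438, -0.0668, 0.1977]
ee_rot: [-3.135, 0.001, -1.571]
force: [1.1, 0.9, -1.3]
width: 0.0875
gripper_force: 0.0
```

Emit:
{"method": "arm_command", "body": {
  "series": [0, 0, 0, 0, 0, -0.5, 1, 0, 0, 0, 0, 0, -1, 1, 0, 0, 0, 0, 0, -1, 1, 0, 0, 0, 0, 0, -1, 1, 0, 0, 0, 0, 0, -1, 1]
}}

```text
t: 23.52
eef_pos: [0.5412, -0.067, 0.2927]
ee_rot: [3.139, -0.0, -1.572]
force: [-1.0, -0.0, 0.2]
width: 0.0874
gripper_force: 0.0
```

```bash
python3 - <<'E'
from station import arm
import cv2, numpy as np
s=arm.get_state(); print(s['t'],s['eef_pos'],s['force'],s['width'])
f=arm.grab_frame('side'); g=arm.grab_frame('scene'); 
cv2.imwrite('pics/s6b.png',np.vstack([np.hstack([cv2.resize(f,(400,300)),cv2.resize(g,(400,300))]),np.hstack([cv2.resize(f[170:275,220:360],(400,300)),cv2.resize(g[150:255,150:290],(400,300))])]))
E
```

```text
23.525 [ 0.54119091 -0.06703848  0.29265546] [-0.9532034  -0.03835837  0.23010029] 0.08741431994727067
```

View pics/s6b.png

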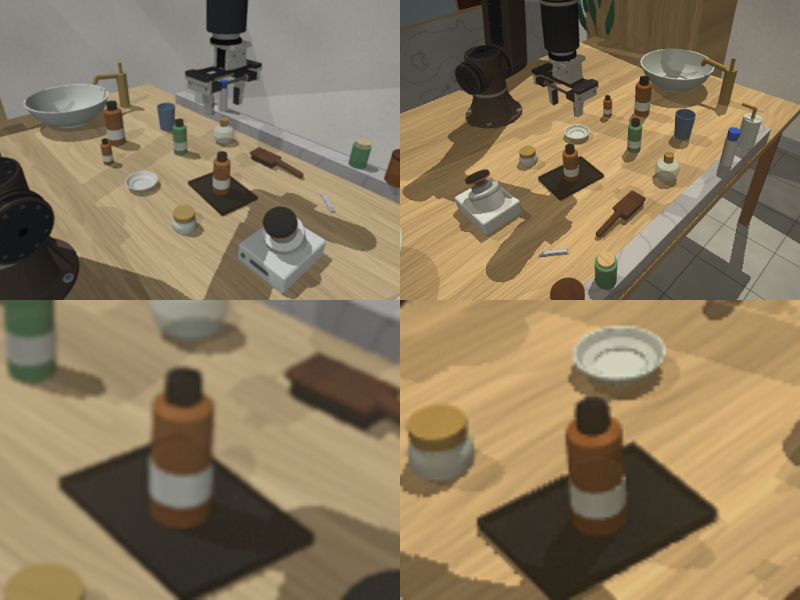

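The bottle stands upright in the middle of the tray. Everything else is in place and the gripper is clear.

```bash
python3 -c "
from station import arm
print(arm.job_done())"
```

```text
the job is handed in; nothing more can be done
None
```

I held the 130 mm amber bottle with the pad fully down for about 3 s at roughly 15 N, after a brief overshoot to about 20 N at the stop. I then set it upright in the black tray, left everything else in place, and handed the job in at about 24 s.

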